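Call the helper and point out which finish goes on which wood

ROBOT

A 6-joint arm with a two-finger parallel gripper is mounted at the origin on the work surface; the furniture and walls round the work are solid. World frame = base frame: x ahead of the robot, y to its left, z up, the work surface at z = 0. Lengths are in m, angles in rad, forces in N, time in s.
With the tool pointing down it reaches from about 0.375 to 0.975 m from the base axis. Payload 3.8 kg.
Tool frame: the origin (TCP) lies between the finger pads; the fingertips stand 22 mm ahead of it and the grasp point (between the pads) lies 3 mm ahead of it; z points along the fingers, y is the line along which they close (so a half turn about z gives the same grasp; the last joint's range is limited). The gripper opens to 88 mm and grips with 3 to 60 N. Pads are 18 mm wide; open, the fingers measure 123 mm over their backs; the gripper's body (75 mm by 187 mm) begins 45 mm behind the grasp point.
Start: joints at [1.27, 0.264, 1.604, -0, 1.274, -0.037], TCP at [0.176, 0.652, 0.261] pointing down, gripper open.
Joint ranges: [-2.63, 2.63], [-0.94, 2.18], [0.31, 2.57], [-1.31, 4.45], [0, 2.66], [-2.55, 2.55]. Speed limits (rad/s): [2.57, 2.57, 3.14, 3.14, 3.14, 3.14].

INTERFACE

Orientations are given as a unit quaternion [w, x, y, z].
In Python, from station import telemetry, snapshot, camera_params, ticket gives the robot as it stands.
- The arm moves only by the tool drive_tool, never from a script. Its argument "deltas" is a list that holds one entry, the list of rows, each a list of 5 numbers: the finger opening in cm, from 0 to 8.81, then the shift along the tool's x, y, z in cm, then the turn about the tool's z in degrees. In form: [[[grip, tx, ty, tz, roll], ...]]. A call has 1 to 10 rows; each row is the pose to reach, as a shift and turn from the pose commanded when the call began, along the tool's axes at that moment; what a row does not reach only later rows make up. A row lasts 1/12 s, in which the tool goes at most 41.7 mm and 7.16 degrees, less where a joint would pass 70% of its speed; a pose out of reach is approached as far as the arm can. A call with a gripper value outside its range is refused whole. The fingers move at their own pace and stop on an object; "newtons" is the grip in N (left out, the last holds). Time passes only in rows, so rows that repeat a pose let the fingers close. It gives the time, the measured TCP pose, the force, the opening and the grip force at its end, in the units of the state.
- telemetry.state(): the state, without advancing time (a new reading comes with each control period).
- snapshot(name): name is "scene" or "top"; returns the picture (420x560x3 uint8, blue, green, red); there is no depth.
- camera_params(name): a dict with "fx", "fy", "cx", "cy" (pixels), "dist" ([k1, k2, p1, p2, k3] as OpenCV has them; the pictures are not rectified), "origin" and "rotation" of the camera in the world. Camera axes: x right, y down, z forward; pixel columns grow to the right and rows downward; lengths in m; the calibration is good to about 2 mm. A picture is of the moment at which its call begins. camera_params takes no time and is no camera call.
- ticket.finish_job(): hands the job in; it is judged then, once.
The state is a dict: "time": time; "joint_pos": joint angles; "qd": joint speeds; "effort": joint torques, N m; "eef_pos": TCP position; "orientation": TCP orientation; "contact_force": force on the tool from outside, world axes, zero at the start; "ft_torque": the same for the moment, N m; "gripper_width": finger opening in m; "finger_force": force on a finger pad.
Only numpy, scipy, OpenCV 4.12 (cv2) and the standard library are available. Lean on these libraries where they do the work, as an engineer would, in place of code of your own. Each camera call takes 0.05 s, during which the arm holds its last target. There are 200 camera calls.

TASK

Call the helper: press the red button on the yellow call box all the way down and let it come back up. Then show which finish goes on which wood: point down at the brown-and-cream stain tin from a few centimetres above the middle of its lid for at least two seconds, then likewise at the middle of the thick wooden block for at least two seconds. Only point: grasp nothing, touch nothing but the call box, and leave everything where it stands.

Things in the scene. Friction and masses are not known exactly. Their poses are not given: they have to be found in the camera images.
- call_button_top (a point): Centre of the top face of the red push button, z up. The button is round, 32 mm across, and stands 10 mm proud of a black round collar (48 mm across) on top of the call box; its top is 72 mm above the worktop. Press it straight down with shut fingers.
- call_button (a joint): How far the button is pressed: 0 up, 0.006 m fully down. Sprung, returns by itself; it starts to move at about 1.5 N and is fully down at about 5 N. It counts as pressed beyond 0.0045 m.
- call_box: Yellow square call box, 76 x 76 mm and 50 mm high, without the button, fixed to the worktop (its place differs from run to run). Origin at the centre of its underside, z up.
- stain_lid (a point): Centre of the top of the stain tin's lid, 85 mm above the tin's underside, z up. This is what to point at first.
- stain_tin: Tin of wood stain, 68 mm across, 85 mm high, brown with a cream band on top and a grey metal lid; stands loose on the worktop. Origin at the centre of its underside, z up.
- block_top (a point): Centre of the top face of the thick wooden block, 38 mm above its underside, z up. This is what to point at second.
- thick_block: Thick wooden offcut, 45 (x) x 110 (y) x 38 (z) mm, lying loose on the worktop, turned any way within 0.5 rad. Origin at the centre of its underside.
- thin_board: Thin wooden offcut, 40 x 110 x 8 mm, lying loose on the worktop: not the one meant. Origin at the centre of its underside.
- wax_tin: Low tin of wax, 70 mm across, 45 mm high, mustard yellow with a dark band and a grey lid, loose: not the one meant. Origin at the centre of its underside.
- screw_jar: Glass jar of screws with a pale gold lid, 68 mm across, 96 mm high, loose; a bystander. Origin at the centre of its underside.
Things that resemble listed ones, but are neither listed nor needed, are in the scene too. What is shaped like the stain_tin but blue or turquoise is not meant.

How it is judged:
On the way, in this order (a step that is already met when the one before it is completed fails the run):
1. the call button is pressed all the way down (value of joint call_button above 0.0045 m), for 0.05 s.
2. the button is up again (value of joint call_button below 0.0015 m), for 0.1 s.
3. the fingertips point at the stain tin from just above its lid for two seconds (horizontal distance between the grasp point and stain_lid below 0.03 m and z of the grasp point in the frame of stain_lid between 0.015 and 0.095 m), for 2 s.
4. the fingertips point at the thick block from just above it for two seconds (horizontal distance between the grasp point and block_top below 0.035 m and z of the grasp point in the frame of block_top between 0.015 and 0.095 m), for 2 s.
At the end, for the whole second after the job is handed in: After the call and both pointings (within 30 mm of the lid's centre, 35 mm of the block's, seen from above, grasp point 15 to 95 mm over it), the button is up, and the tins, jar and wood stand at rest within 8 mm of where they started (distance of each of stain_tin, wax_tin, screw_jar, thick_block, thin_board from where it was at the start of the episode below 0.008 m and linear speed of each of stain_tin, thick_block below 0.02 m/s and angle between stain_tin's own z axis and vertical below 0.05 rad and value of joint call_button below 0.0015 m); the robot touches nothing.
It fails at once if the fingers touch something other than the call box (contact force between the fingers and anything else above 0.5 N and contact force between the fingers and call_box below 0.05 N).
It fails at once if the arm or gripper body touches something other than the call box (contact force between the arm and anything else above 0.5 N and contact force between the arm and call_box below 0.05 N).
It fails at once if a tin, the jar or the wood is moved or lifted (distance of any of stain_tin, wax_tin, screw_jar, thick_block, thin_board from where it was at the start of the episode above 0.012 m).
It also fails if it takes over 61 s, if anything falls off the work surface, if the arm or the gripper's body presses on something with over 40 N, if the wrist force passes 120 N, or if a joint passes its speed limit or range.

## Working session

There is one attempt and no reset: what is moved stays moved. The work goes in short steps, Python scripts to look and compute and a tool call to move; the robot and the scene stay as the last step left them, time stands still between calls to the robot, and variables do not carry over. Pictures are saved under pics/ and viewed, at most 10 in all, crops included, and the job is handed in when it is done.

Besides the shell and the picture viewer there is one more tool, called after "Emit:" by a JSON object that holds its "op" and its "data", one argument or row to a line. drive_tool: Moves the arm, as the interface text tells. Its arguments: {"type":"object","properties":{"deltas":{"type":"array"},"newtons":{"type":"number"}},"required":["deltas"]}

```bash
mkdir -p pics; cat > h.py <<'E'
import numpy as np, cv2
from station import telemetry, snapshot, camera_params, ticket
def pt(name,u,v,z):
    c=camera_params(name);K=np.array([[c['fx'],0,c['cx']],[0,c['fy'],c['cy']],[0,0,1.]])
    n=cv2.undistortPoints(np.array([[[u,v]]],float),K,np.array(c['dist'],float))[0,0]
    d=np.array(c['rotation'])@[n[0],n[1],1];o=np.array(c['origin']);return o+d*(z-o[2])/d[2]
E
python3 - <<'E'
from h import *
for n in('scene','top'):
    cv2.imwrite(f'pics/{n}0.png',snapshot(n)); c=camera_params(n);print(n,c['origin'],c['rotation'])
s=telemetry.state();print(s['time'],s['eef_pos'],s['orientation'])
E
```

```text
scene [ 0.10073507 -0.76056941  0.63671079] [-0.45733016  0.85783348 -0.2026914   0.11784328]
top [ 0.24054035 -0.04806827  1.56892693] [ 0.0556095  -0.70303375  0.70705374 -0.05221251]
0.1 [0.17584959 0.65108379 0.25954315] [-1.43336338e-04  1.31504118e-01  9.91315125e-01 -9.85050411e-04]
```

View pics/scene0.png

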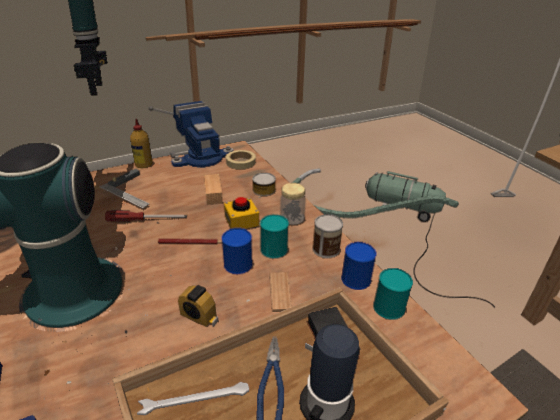

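View pics/top0.png

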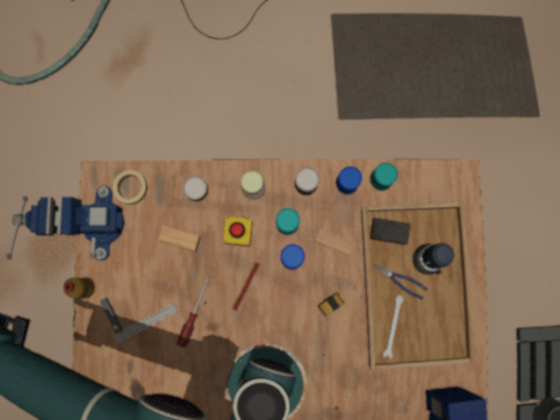

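The pictures show:
- **Button:** red, on the yellow box, at scene (241,203) and top (237,230).
- **Tins:** the candidates are grey-lidded brown/cream at scene (328,236) / top (307,181), wax at scene (264,184) / top (196,188), and blue or turquoise ones. The brown/cream one fits the description.
- **Wood:** the candidates are scene (213,189) / top (180,238), which looks thick, and scene (280,290) / top (335,242), which looks thin.

I'll confirm both in one enlarged crop.

```bash
sed -i 's/^import numpy.*/&\nfrom scipy.spatial.transform import Rotation as R/; s/np.array(c\[.rotation.\])@\(\[.*\]\);o=/R.from_quat(np.roll(c["rotation"],-1)).apply(\1);o=/' h.py; grep apply h.py
python3 - <<'E'
from h import *
t=cv2.imread('pics/top0.png');s=cv2.imread('pics/scene0.png')
a=cv2.resize(t[160:260,150:350],None,fx=4,fy=4,interpolation=2)[:300+100]
b=cv2.resize(s[160:310,190:350],None,fx=2.5,fy=2.5,interpolation=2)
cv2.imwrite('pics/ct.png',a)
cv2.imwrite('pics/cs.png',cv2.resize(s[160:310,190:350],None,fx=4,fy=4,interpolation=2))
for n,u,v,z in[('btn',237,229.5,.072),('stain',307,180.5,.085),('block',180,238,.038),('base',265,385,0),('wax',196,188,.045),('jar',252,183,.096),('turq',288,221,.085),('blue',293,257,.085)]:print(n,pt('top',u,v,z).round(3))
for n,u,v,z in[('btn',241,203,.072),('stain',328,223,.085),('block',213,183,.038)]:print(n,pt('scene',u,v,z).round(3))
E
```

```text
d=R.from_quat(np.roll(c["rotation"],-1)).apply([n[0],n[1],1]);o=np.array(c['origin']);return o+d*(z-o[2])/d[2]
btn [0.434 0.074 0.072]
stain [ 0.569 -0.121  0.085]
block [0.415 0.239 0.038]
base [-0.001  0.     0.   ]
wax [0.558 0.195 0.045]
jar [0.56  0.031 0.096]
turq [ 0.455 -0.067  0.085]
blue [ 0.357 -0.08   0.085]
btn [0.429 0.06  0.072]
stain [ 0.569 -0.126  0.085]
block [0.417 0.243 0.038]
```

View pics/ct.png

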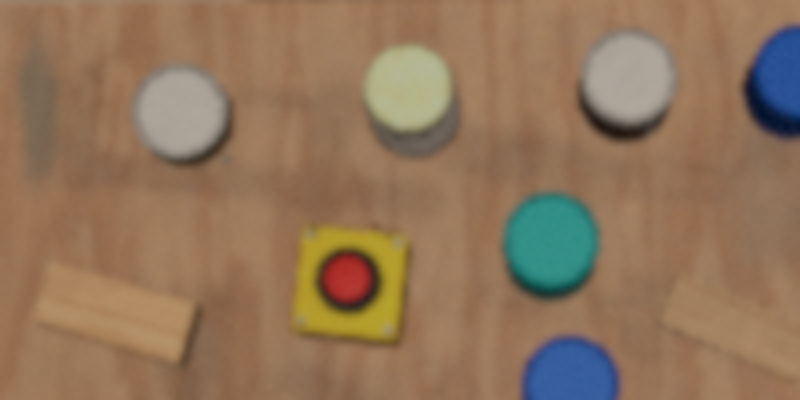

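View pics/cs.png

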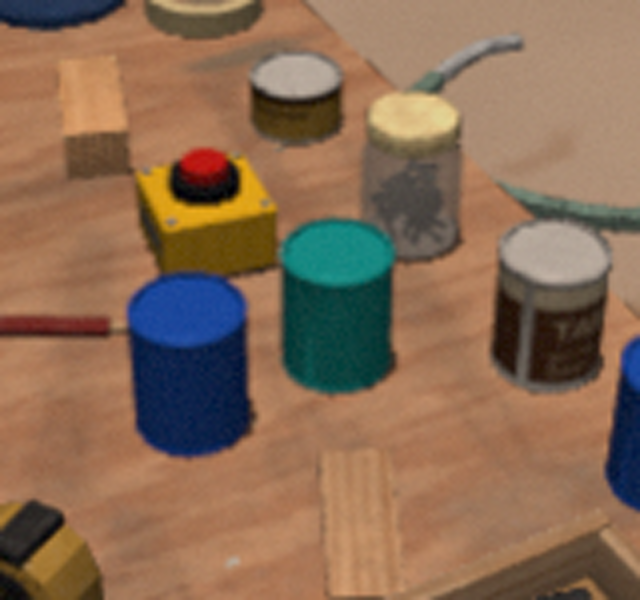

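The crops confirm it. The brown/cream label is on the tin at scene (328,223) / top (307,180). The thick block is at scene crop (93,88) / top (179.2,237.8), and the other wood is flat. Next I'll compute refined positions and tool-axis deltas.

```bash
cat >> h.py <<'E'
def to(x,y,z):
    "shift in tool axes (cm) of the TCP to world x,y,z"
    s=telemetry.state();r=R.from_quat(np.roll(s['orientation'],-1))
    print('t',round(s['time'],2),'p',np.round(s['eef_pos'],4),'yaxis',r.apply([0,1,0]).round(3),'delta cm',(100*r.inv().apply(np.array([x,y,z])-s['eef_pos'])).round(2))
E
python3 - <<'E'
from h import *
f=lambda n,u,v,z:print(n,pt(n,u-.375,v-.375,z).round(4))
f('top',150+348/4,160+279/4,.072);f('scene',190+205/4,160+165/4,.072)
f('top',150+628/4,160+80/4,.085);f('scene',190+554/4,160+252/4,.085)
f('top',150+117/4,160+311/4,.038);f('scene',190+94/4,160+94/4,.038)
to(.434,.073,.32)
E
```

```text
top [0.4348 0.075  0.072 ]
scene [0.4325 0.0689 0.072 ]
top [ 0.5712 -0.1196  0.085 ]
scene [ 0.5704 -0.1245  0.085 ]
top [0.417  0.2424 0.038 ]
scene [0.4173 0.2426 0.038 ]
t 0.1 p [0.1758 0.6511 0.2595] yaxis [ 0.261  0.965 -0.002] delta cm [-39.99 -49.09  -5.95]
```

Emit:
{"op": "drive_tool", "data": {
  "deltas": [
    [[0, 0, 0, -4, 7], [0, -3, -3, -6, 14], [0, -5.5, -6.5, -6, 21], [0, -8, -9.5, -6, 28], [0, -10.5, -13, -6, 35], [0, -13, -16, -6, 42], [0, -15.5, -19, -6, 49], [0, -18, -22, -6, 56], [0, -20.5, -25, -6, 63], [0, -23, -28, -6, 70]]
  ],
  "newtons": 10
}}

```text
time: 0.93
eef_pos: [0.3251, 0.3194, 0.3203]
orientation: [0.0, 0.678, 0.735, -0.0]
contact_force: [1.1, -0.3, 0.5]
gripper_width: 0.0237
finger_force: 0.0
```

```bash
python3 -c "
from h import *
to(.434,.073,.32);to(.434,.073,.15)"
```

```text
t 0.93 p [0.3251 0.3194 0.3203] yaxis [ 0.997  0.08  -0.   ] delta cm [-25.43   8.89   0.04]
t 0.93 p [0.3251 0.3194 0.3203] yaxis [ 0.997  0.08  -0.   ] delta cm [-25.42   8.9   17.04]
```

Emit:
{"op": "drive_tool", "data": {
  "deltas": [
    [[0, -4, 1.4, 0, 3], [0, -8, 2.8, 0, 5], [0, -12, 4.2, 0, 5], [0, -16, 5.6, 0, 5], [0, -20, 7, 2, 5], [0, -23, 8, 5, 5], [0, -25, 8.7, 8, 5], [0, -25, 8.7, 12, 5], [0, -25, 8.7, 15, 5], [0, -25, 8.7, 17, 5]]
  ]
}}

```text
time: 1.77
eef_pos: [0.4304, 0.0784, 0.1466]
orientation: [-0.002, 0.709, 0.706, -0.002]
contact_force: [0.0, 0.4, 0.3]
gripper_width: 0.0004
finger_force: 0.0
```

```bash
python3 - <<'E'
from h import *
to(.434,.073,.1)
for n in('scene','top'):cv2.imwrite(f'pics/{n}1.png',snapshot(n))
a=cv2.resize(cv2.imread('pics/scene1.png')[120:260,170:310],None,fx=4,fy=4);b=cv2.resize(cv2.imread('pics/top1.png')[170:310,180:230+10],None,fx=4,fy=4)
cv2.imwrite('pics/c1.png',np.hstack([a,b]))
E
```

```text
t 1.77 p [0.4304 0.0784 0.1466] yaxis [ 1.    -0.004 -0.006] delta cm [-0.53  0.39  4.66]
```

View pics/c1.png

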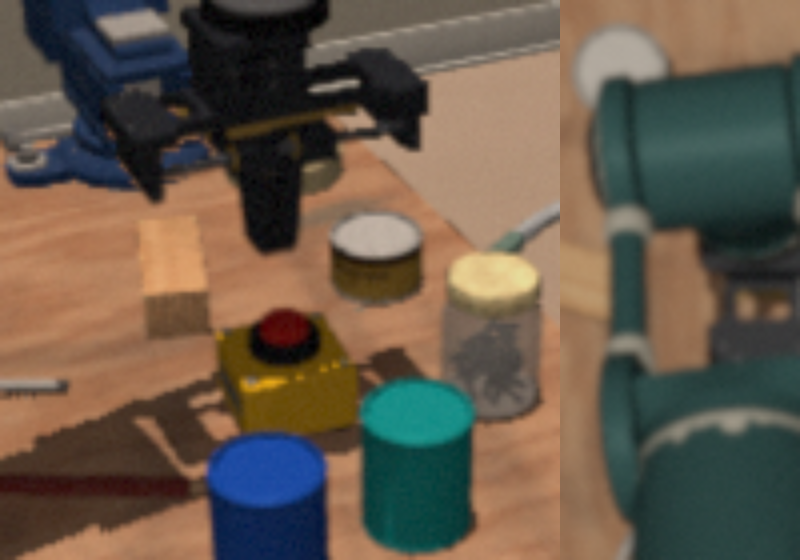

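The shut fingertips hang above the button, which is at crop (285,320), with the tip at (272,245). The jar and tins are clear. I'll align, then descend.

Emit:
{"op": "drive_tool", "data": {
  "deltas": [
    [[0, -0.3, 0.2, 1.5, 0], [0, -0.4, 0.3, 3, 0], [0, -0.4, 0.3, 4.5, 0], [0, -0.4, 0.3, 4.5, 0], [0, -0.4, 0.3, 4.5, 0]]
  ]
}}

```text
time: 2.28
eef_pos: [0.4363, 0.0759, 0.1065]
orientation: [-0.0, 0.708, 0.707, -0.0]
contact_force: [1.3, -0.1, 0.5]
gripper_width: 0.0005
finger_force: 0.0
```

```bash
python3 - <<'E'
from h import *
to(.434,.073,.088)
cv2.imwrite('pics/c2.png',cv2.resize(snapshot('scene')[150:260,190:310],None,fx=5,fy=5))
E
```

```text
t 2.28 p [0.4363 0.0759 0.1065] yaxis [ 1.    -0.002 -0.   ] delta cm [-0.29 -0.22  1.85]
```

View pics/c2.png

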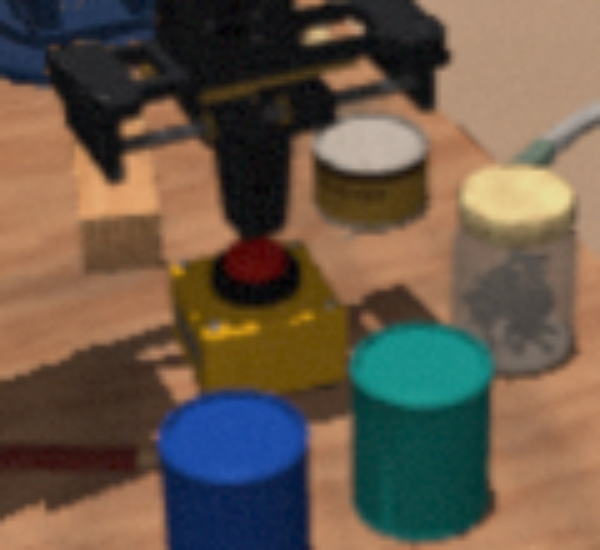

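The fingertips at crop (252,235) sit directly over the button at (257,258). I'll press now.

Emit:
{"op": "drive_tool", "data": {
  "deltas": [
    [[0, -0.2, -0.2, 0.6, 0], [0, -0.3, -0.2, 1.1, 0], [0, -0.3, -0.2, 1.5, 0], [0, -0.3, -0.2, 1.8, 0], [0, -0.3, -0.2, 1.9, 0], [0, -0.3, -0.2, 1.9, 0]]
  ]
}}

```text
time: 2.83
eef_pos: [0.4348, 0.0726, 0.0883]
orientation: [0.0, 0.708, 0.706, 0.0]
contact_force: [-3.6, -1.1, 13.0]
gripper_width: 0.0004
finger_force: 6.4
```

Emit:
{"op": "drive_tool", "data": {
  "deltas": [
    [[0, 0, 0, 0.1, 0], [0, 0, 0, 0.1, 0], [0, 0, 0, -1, 0], [0, 0, 0, -3, 0], [0, 0, 0, -6, 0], [0, 0, 0, -9, 0], [0, 0, 0, -12, 0], [0, 0, 0, -12, 0]]
  ]
}}

```text
time: 3.5
eef_pos: [0.4378, 0.0732, 0.213]
orientation: [0.003, 0.708, 0.706, 0.004]
contact_force: [0.9, 1.0, 0.9]
gripper_width: 0.0007
finger_force: 0.0
```

```bash
python3 - <<'E'
from h import *
print(telemetry.state()['contact_force'])
to(.571,-.121,.21);to(.571,-.121,.143)
E
```

```text
[0.87957479 1.02944986 0.88421449]
t 3.5 p [0.4378 0.0732 0.213 ] yaxis [ 1.    -0.002  0.011] delta cm [-19.39  13.36   0.42]
t 3.5 p [0.4378 0.0732 0.213 ] yaxis [ 1.    -0.002  0.011] delta cm [-19.4   13.29   7.12]
```

Emit:
{"op": "drive_tool", "data": {
  "deltas": [
    [[0, -3, 2, 0, 0], [0, -6, 4, 0, 0], [0, -9, 6, 0, 0], [0, -12, 8, 0, 0], [0, -15, 10.5, 0, 0], [0, -18, 12.5, 0, 0], [0, -19.4, 13.4, 1, 0], [0, -19.4, 13.4, 3, 0], [0, -19.4, 13.4, 5, 0], [0, -19.4, 13.4, 6.5, 0]]
  ]
}}

```text
time: 4.33
eef_pos: [0.5666, -0.122, 0.1389]
orientation: [-0.001, 0.708, 0.706, -0.001]
contact_force: [-0.1, 0.7, -1.3]
gripper_width: 0.0004
finger_force: 0.0
```

```bash
python3 - <<'E'
from h import *
to(.571,-.121,.143)
cv2.imwrite('pics/c3.png',cv2.resize(snapshot('scene')[130:280,210:370],None,fx=4,fy=4))
E
```

```text
t 4.33 p [ 0.5666 -0.122   0.1389] yaxis [ 1.    -0.003 -0.003] delta cm [ 0.1   0.44 -0.41]
```

View pics/c3.png

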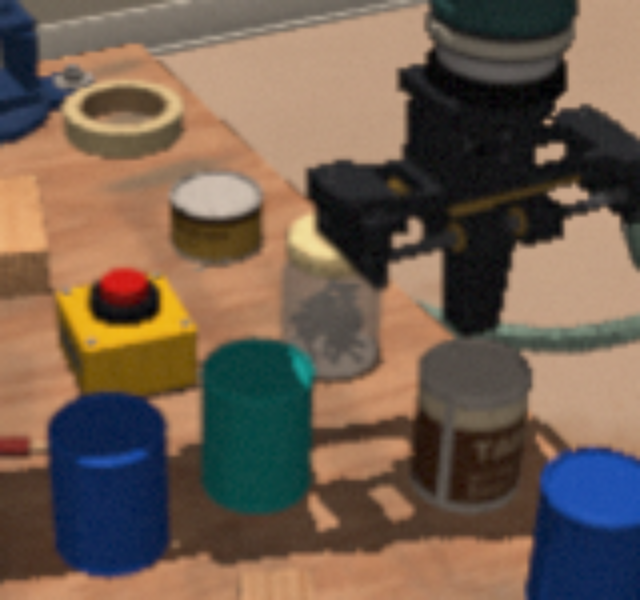

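The button is up again at crop (125,285). The fingertips at (472,328) hover over the brown/cream tin's lid at (473,372). I'll hold here for about 2.7 s.

Emit:
{"op": "drive_tool", "data": {
  "deltas": [
    [[0, 0, 0.2, -0.2, 0], [0, 0, 0.2, -0.2, 0], [0, 0, 0.2, -0.2, 0], [0, 0, 0.2, -0.2, 0], [0, 0, 0.2, -0.2, 0], [0, 0, 0.2, -0.2, 0], [0, 0, 0.2, -0.2, 0], [0, 0, 0.2, -0.2, 0], [0, 0, 0.2, -0.2, 0], [0, 0, 0.2, -0.2, 0]]
  ]
}}

```text
time: 5.22
eef_pos: [0.5696, -0.1216, 0.1437]
orientation: [-0.0, 0.708, 0.706, -0.0]
contact_force: [-1.1, 0.1, -0.2]
gripper_width: 0.0007
finger_force: 0.0
```

Emit:
{"op": "drive_tool", "data": {
  "deltas": [
    [[0, 0, 0, 0, 0], [0, 0, 0, 0, 0], [0, 0, 0, 0, 0], [0, 0, 0, 0, 0], [0, 0, 0, 0, 0], [0, 0, 0, 0, 0], [0, 0, 0, 0, 0], [0, 0, 0, 0, 0], [0, 0, 0, 0, 0], [0, 0, 0, 0, 0]]
  ]
}}

```text
time: 6.05
eef_pos: [0.5696, -0.1216, 0.1437]
orientation: [0.0, 0.708, 0.706, 0.0]
contact_force: [0.5, 0.6, -0.3]
gripper_width: 0.0003
finger_force: 0.0
```

Emit:
{"op": "drive_tool", "data": {
  "deltas": [
    [[0, 0, 0, 0, 0], [0, 0, 0, 0, 0], [0, 0, 0, 0, 0], [0, 0, 0, 0, 0], [0, 0, 0, 0, 0], [0, 0, 0, 0, 0], [0, 0, 0, 0, 0], [0, 0, 0, 0, 0], [0, 0, 0, 0, 0], [0, 0, 0, 0, 0]]
  ]
}}

```text
time: 6.88
eef_pos: [0.5696, -0.1216, 0.1437]
orientation: [-0.0, 0.708, 0.706, -0.0]
contact_force: [0.4, 0.1, -0.0]
gripper_width: 0.0001
finger_force: 0.0
```

Emit:
{"op": "drive_tool", "data": {
  "deltas": [
    [[0, 0, 0, 0, 0], [0, 0, 0, 0, 0], [0, 0, 0, -3, 0], [0, 0, 0, -6, 0], [0, 0, 0, -9, 0], [0, 0, 0, -9, 0]]
  ]
}}

```text
time: 7.38
eef_pos: [0.5733, -0.1225, 0.2411]
orientation: [0.005, 0.708, 0.706, 0.003]
contact_force: [1.2, -1.2, 0.8]
gripper_width: 0.0005
finger_force: 0.0
```

```bash
python3 -c "
from h import *
to(.417,.2425,.23);to(.417,.2425,.098)"
```

```text
t 7.38 p [ 0.5733 -0.1225  0.2411] yaxis [ 1.    -0.002  0.011] delta cm [ 36.47 -15.72   0.83]
t 7.38 p [ 0.5733 -0.1225  0.2411] yaxis [ 1.    -0.002  0.011] delta cm [ 36.51 -15.87  14.03]
```

Emit:
{"op": "drive_tool", "data": {
  "deltas": [
    [[0, 3.6, -1.5, 0, 0], [0, 7.2, -3, 0, 0], [0, 10.8, -4.5, 0, 0], [0, 14.4, -6, 0, 0], [0, 18, -7.5, 0, 0], [0, 21.6, -9, 0, 0], [0, 25.2, -10.5, 0, 0], [0, 28.8, -12.3, 0, 0], [0, 32.4, -14, 0, 0], [0, 36.3, -15.5, 0, 0]]
  ]
}}

```text
time: 8.22
eef_pos: [0.4139, 0.2428, 0.2336]
orientation: [0.0, 0.708, 0.706, 0.0]
contact_force: [1.0, 0.2, 0.6]
gripper_width: 0.0007
finger_force: 0.0
```

Emit:
{"op": "drive_tool", "data": {
  "deltas": [
    [[0, 0, 0, 0, 0], [0, 0, 0, 0, 0], [0, 0, 0, 3, 0], [0, 0, 0, 6, 0], [0, 0, 0, 9, 0], [0, 0, 0, 11, 0], [0, 0, 0, 13, 0], [0, 0, 0, 13, 0]]
  ]
}}

```text
time: 8.88
eef_pos: [0.4128, 0.2384, 0.0993]
orientation: [-0.001, 0.709, 0.706, -0.004]
contact_force: [-0.5, -0.9, 0.1]
gripper_width: 0.0006
finger_force: 0.0
```

```bash
python3 - <<'E'
from h import *
to(.417,.2425,.098)
cv2.imwrite('pics/c4.png',cv2.resize(snapshot('scene')[110:260,150:350],None,fx=4,fy=4))
E
```

```text
t 8.88 p [0.4128 0.2384 0.0993] yaxis [ 1.    -0.004 -0.007] delta cm [0.41 0.42 0.13]
```

View pics/c4.png

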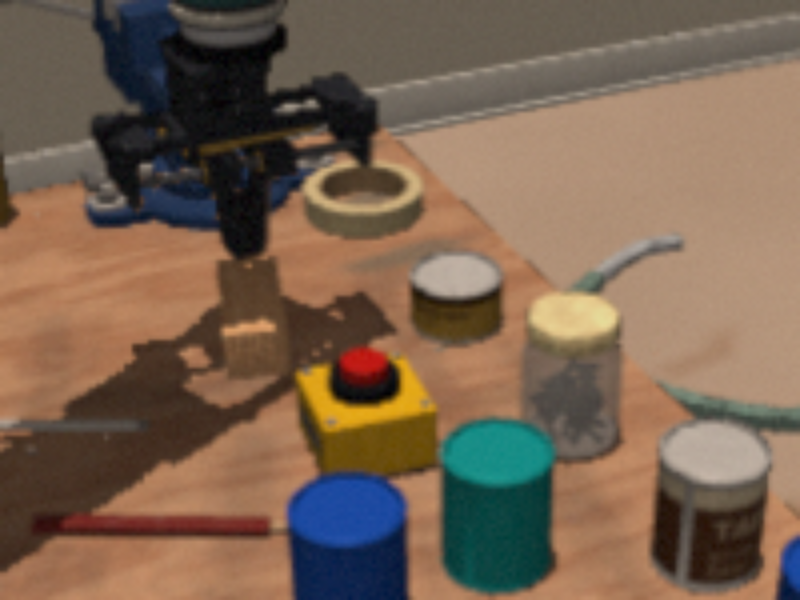

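The fingertips at crop (244,248) hover above the thick block, whose top is around (253,293). Nothing has moved. I'll hold here, then rise.

Emit:
{"op": "drive_tool", "data": {
  "deltas": [
    [[0, 0.2, 0.2, 0, 0], [0, 0.2, 0.2, 0, 0], [0, 0.2, 0.2, 0, 0], [0, 0.2, 0.2, 0, 0], [0, 0.2, 0.2, 0, 0], [0, 0.2, 0.2, 0, 0], [0, 0.2, 0.2, 0, 0], [0, 0.2, 0.2, 0, 0], [0, 0.2, 0.2, 0, 0], [0, 0.2, 0.2, 0, 0]]
  ]
}}

```text
time: 9.77
eef_pos: [0.4173, 0.2436, 0.1037]
orientation: [-0.0, 0.708, 0.706, -0.0]
contact_force: [-0.3, -0.9, -0.3]
gripper_width: 0.0006
finger_force: 0.0
```

Emit:
{"op": "drive_tool", "data": {
  "deltas": [
    [[0, 0, 0, 0, 0], [0, 0, 0, 0, 0], [0, 0, 0, 0, 0], [0, 0, 0, 0, 0], [0, 0, 0, 0, 0], [0, 0, 0, 0, 0], [0, 0, 0, 0, 0], [0, 0, 0, 0, 0], [0, 0, 0, 0, 0], [0, 0, 0, 0, 0]]
  ]
}}

```text
time: 10.6
eef_pos: [0.4174, 0.2436, 0.1037]
orientation: [0.0, 0.708, 0.706, -0.0]
contact_force: [0.1, -0.2, 0.2]
gripper_width: 0.0003
finger_force: 0.0
```

Emit:
{"op": "drive_tool", "data": {
  "deltas": [
    [[0, 0, 0, 0, 0], [0, 0, 0, 0, 0], [0, 0, 0, 0, 0], [0, 0, 0, 0, 0], [0, 0, 0, 0, 0], [0, 0, 0, 0, 0], [0, 0, 0, 0, 0], [0, 0, 0, 0, 0], [0, 0, 0, 0, 0], [0, 0, 0, 0, 0]]
  ]
}}

```text
time: 11.43
eef_pos: [0.4174, 0.2436, 0.1037]
orientation: [0.0, 0.708, 0.706, -0.0]
contact_force: [0.8, -0.0, 0.2]
gripper_width: 0.0008
finger_force: 0.0
```

Emit:
{"op": "drive_tool", "data": {
  "deltas": [
    [[0, 0, 0, 0, 0], [0, 0, 0, -2, 0], [0, 0, 0, -5, 0], [0, 0, 0, -8, 0], [0, 0, 0, -10, 0], [0, 0, 0, -10, 0], [0, 0, 0, -10, 0], [0, 0, 0, -10, 0]]
  ]
}}

```text
time: 12.1
eef_pos: [0.4167, 0.2433, 0.2026]
orientation: [-0.0, 0.708, 0.706, -0.001]
contact_force: [0.3, 0.1, 0.9]
gripper_width: 0.0006
finger_force: 0.0
```

```bash
python3 -c "
from h import *
print(ticket.finish_job())"
```

```text
the job is handed in; nothing more can be done
None
```

I pressed the call button fully and it came back up, pointed at the stain tin and then the thick block for over two seconds each, and handed the job in; no contact with anything else showed up, but no verdict was returned.

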